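# Hold the white standard flush on the colour meter

### The job

Calibrate the colour meter on its white standard: lift the tile out of its dock by the bar on its back and lay it gently, white face down, on the meter's sloping measuring face, pushed up against both stop rails (a short edge on the lower rail, a long edge on the side rail) so that it squarely covers the port. The meter has no clamp: tilt the tile until it sits flush with no light gap and finish while still holding it there with a light, steady pressure. Leave the light trap, the jar and the case where they stand.

Things in the scene. Friction and masses are not known exactly. Their poses are not given: they have to be found in the camera images.
- tile: white standard: rigid white ceramic slab 70 (x) x 56 (y) x 6 mm, measuring face underneath; on it a black back plate 56 x 42 x 5 mm and an upright black grip bar 46 (x) x 16 (y) mm, spanning 11 to 47 mm above the white face. About 0.16 kg, give or take 30 percent. Origin: centre of the white face; x along the long side, z out of the back. Same turned half round. Starts flat in the dock, face down.
- dock: the tile's storage dock: grey plastic tray 88 (x) x 74 (y) x 10 mm high, fixed to the bench, recess 76 x 62 mm with its floor 6 mm above the bench; the tile lies in it with about 3 mm play all round. Origin: centre of the underside. It is on the left or the right of the robot, the meter on the other side.
- head: colour meter's measuring head: white housing 150 x 104 mm under a flat aluminium measuring plate, held between two cheeks (146 mm over them, lock knobs outside, tops 133 mm above the bench) on a fixed stand 200 x 166 mm. Origin: on the tilt axle, 115 mm above the bench, 45 mm below the plate's face. Locked at a tilt of 14 to 35 degrees, the face leaning to the stand's front, roughly to the robot.
- port (a point): centre of the 30 mm round port, on the flat measuring plate's surface, 140 (x) x 112 (y) mm. Axes: z outward normal, x up the slope, y across it (left seen from the robot). A tile against both rails, long side up the slope, has its centre here and its axes along these. The plate and rails are sprung: they start to sink along -z at about 3 N, give 2.5 N per mm and stop after 4 mm (about 13 N).
- lower_rail (a point): middle of the lower stop rail's inner face, at the level of the measuring plate; axes as port, from which it lies at x = -35 mm. Steel rail along y, 94 mm long, 6 mm wide, standing 5 mm proud of the measuring plate, downhill of the port.
- side_rail (a point): middle of the side stop rail's inner face, at the level of the measuring plate; axes as port, from which it lies at x = 8, y = -28 mm. Steel rail along x, 70 mm long, 6 mm wide, 5 mm proud, on the right of the port seen from the robot.
- trap: light trap, not needed: black upright cylinder 50 mm across, 52 mm high, with an 18 mm knob to 68 mm; loose. Origin: centre of the underside.
- jar: closed white plastic jar 60 mm across, 85 mm high, not needed; loose. Origin: centre of the underside.
- case: closed grey plastic carrying case 102 x 72 x 33 mm, not needed; loose. Origin: centre of the underside.
Not all that is in view belongs to the job. What is shaped like the tile but blue or green is not meant.

How it is judged:
On the way:
1. the tile is lifted clear of its dock (height (world z) of tile above 0.04 m and contact force between tile and the fingers above 1 N), for 0.2 s.
At the end, for the whole second after the job is handed in: Tile white face down on the meter: tilt within 2.3 degrees, height within 2 mm, squared within 3.4 degrees, within 3 mm of its place against both rails; still; the gripper still holds it by the bar (over 3 N, grasp point within 56 mm of its face centre), pressing 2.5 to 25 N on the meter (angle between the z axis of tile and the z axis of port, either way round below 0.04 rad and angle between the x axis of tile and the x axis of port, either way round below 0.06 rad and x of tile in the frame of port between -0.003 and 0.003 m and y of tile in the frame of port between -0.003 and 0.003 m and z of tile in the frame of port between -0.002 and 0.002 m and contact force between tile and head between 2.5 and 25 N and contact force between tile and the fingers above 3 N and linear speed of tile below 0.01 m/s and distance between the grasp point and tile below 0.056 m); the arm keeps its last pose, push and grip.
It fails at once if the tile is rammed against the meter (over 40 N) (contact force between tile and head above 40 N).
It fails at once if the light trap is displaced by more than 2 cm (distance of trap from where it was at the start of the episode above 0.02 m).
It fails at once if the jar is displaced by more than 2 cm (distance of jar from where it was at the start of the episode above 0.02 m).
It fails at once if the case is displaced by more than 2 cm (distance of case from where it was at the start of the episode above 0.02 m).
It also fails if it takes over 54 s, if anything falls off the work surface, if the arm or the gripper's body presses on something with over 40 N, if the wrist force passes 120 N, or if a joint passes its speed limit or range.

### The arm

A 6-joint arm with a two-finger parallel gripper is mounted at the origin on the work surface. World frame = base frame: x ahead of the robot, y to its left, z up, the work surface at z = 0. Lengths are in m, angles in rad, forces in N, time in s.
With the tool pointing down it reaches from about 0.35 to 0.85 m from the base axis. Payload 8.1 kg.
Tool frame: the origin (TCP) lies at the very end of the fingers, on their centre line; the grasp point (between the pads) lies 19 mm behind it; z points along the fingers, y is the line along which they close (so a half turn about z gives the same grasp; the last joint's range is limited). The gripper opens to 85 mm and grips with 20 to 120 N. Pads are 22 mm wide; open, the fingers measure 114 mm over their backs; the gripper's body (76 mm by 85 mm) begins 54 mm behind the grasp point. The pads swing forward as they close: fully open they stand 13 mm farther back than shut.
Start: joints at [-1.381, 0.13, 1.488, -0, 1.523, -0.085], TCP at [0.163, -0.577, 0.231] pointing down, gripper open.
Joint ranges: [-2.96, 2.96], [-0.89, 2.26], [0.02, 2.5], [-1.34, 4.48], [0, 2.73], [-2.66, 2.66]. Speed limits (rad/s): [2.39, 2.39, 2.79, 3.14, 3.14, 3.14].

### API

Orientations are given as a unit quaternion [w, x, y, z].
In Python, from station import status, optics, manip gives the robot as it stands.
- The arm moves only by the tool drive_tool, never from a script. Its argument "rows" is a list of rows, each a list of 5 numbers: the opening in per cent of the stroke, from 0 (shut) to 100 (fully open), then the shift along the tool's x, y, z in units of 30 mm (1.0 is 30 mm), then the turn about the tool's z in units of 6 degrees (1.0 is 6 degrees). A call has 1 to 20 rows; each row shifts and turns the commanded pose from where the row before left it, along the tool's axes as they then stand; what a row does not reach is not made up. A row lasts 1/10 s, in which the tool goes at most 50 mm and 8.59 degrees, less where a joint would pass 70% of its speed; a pose out of reach is approached as far as the arm can. A call is refused whole if a number of a shift passes 1 or a number of a turn 1, either way. A call with a gripper value outside its range is refused whole. The fingers move at their own pace and stop on an object; "force" is the grip in N (left out, the last holds). Time passes only in rows, so rows that do not move let the fingers close. It gives the time, the measured TCP pose, the force, the opening and the grip force at its end, in the units of the state.
- status.get_obs(): the state, without advancing time (a new reading comes with each control period).
- optics.snapshot(name): name is "side" or "top"; returns a dict with "color" (400x640x3 uint8, blue, green, red), "mtx" (3x3 intrinsics, pixels), "camera_from_world" (4x4, takes a point from world to camera coordinates). Camera axes: x right, y down, z forward; pixel columns grow to the right and rows downward; lengths in m; the calibration is good to about 2 mm. A picture is of the moment at which its call begins. There is no depth.
- manip.close_job(): hands the job in; it is judged then, once.
The state is a dict: "t": time; "qpos": joint angles; "joint_vel": joint speeds; "tau": joint torques, N m; "eef_pos": TCP position; "orientation": TCP orientation; "ft_force": force on the tool from outside, world axes, zero at the start; "ft_torque": the same for the moment, N m; "gripper_width": finger opening in m; "finger_force": force on a finger pad.
Only numpy, scipy, OpenCV 4.12 (cv2) and the standard library are available. Lean on these libraries where they do the work, as an engineer would, in place of code of your own. Each camera call takes 0.05 s, during which the arm holds its last target. There are 200 camera calls.

## Working session

There is one attempt and no reset: what is moved stays moved. The work goes in short steps, Python scripts to look and compute and a tool call to move; the robot and the scene stay as the last step left them, time stands still between calls to the robot, and variables do not carry over. Pictures are saved under pics/ and viewed, at most 12 in all, crops included, and the job is handed in when it is done.

Besides the shell and the picture viewer there is one more tool, called as name(argument=value, ...) on one line, values as JSON. drive_tool: Moves the arm, as the interface text tells. Its arguments: {"type":"object","properties":{"rows":{"type":"array","items":{"type":"array","items":{"type":"number"}}},"force":{"type":"number"}},"required":["rows"]}

```bash
mkdir -p pics; ls; cat > h.py <<'E'
import numpy as np, cv2
from station import status, optics, manip
def snap(n,f=None):
    s=optics.snapshot(n)
    if f: cv2.imwrite('pics/'+f,s['color'])
    return s
def ray(s,px):
    M=s['camera_from_world'];R=M[:3,:3];c=-R.T@M[:3,3]
    d=R.T@np.linalg.inv(s['mtx'])@np.array([px[0],px[1],1.0]);return c,d/np.linalg.norm(d)
def onz(s,px,z):
    c,d=ray(s,px);return c+d*(z-c[2])/d[2]
def proj(s,p):
    q=s['camera_from_world'][:3]@np.append(p,1);u=s['mtx']@q;return u[:2]/u[2]
def tri(s1,p1,s2,p2):
    A=[];b=[]
    for s,p in((s1,p1),(s2,p2)):
        c,d=ray(s,p);P=np.eye(3)-np.outer(d,d);A.append(P);b.append(P@c)
    return np.linalg.lstsq(np.vstack(A),np.hstack(b),rcond=None)[0]
E
python3 - <<'E'
from h import *
for n in('top','side'):
    s=snap(n,n+'0.png'); M=s['camera_from_world'];print(n,-M[:3,:3].T@M[:3,3],M[:3,:3].round(3).tolist(),s['mtx'][0])
print(status.get_obs())
E
```

```text
pics
top [0.34141871 0.00319213 1.68013126] [[-0.009, -1.0, -0.004], [-0.988, 0.009, -0.156], [0.156, 0.003, -0.988]] [501.39704331   0.         312.66967261]
side [0.23766432 0.8328933  0.73135192] [[-0.921, -0.388, 0.024], [-0.233, 0.503, -0.832], [0.311, -0.772, -0.554]] [381.15924634   0.         319.00520672]
{'t': 0.1, 'qpos': array([-1.38140140e+00,  1.31102160e-01,  1.48919430e+00, -5.96338375e-06,
        1.52301040e+00, -8.54086399e-02]), 'joint_vel': array([ 0.00104609, -0.00250256, -0.00163186, -0.00224752, -0.00189762,
       -0.00091611]), 'tau': array([ 2.13673506e-03, -5.70954716e+01, -5.01940119e+01,  2.68028612e-05,
        8.15661333e-03,  4.83225790e-05]), 'eef_pos': array([ 0.16273284, -0.57698068,  0.23032633]), 'orientation': array([-8.55793870e-04,  9.90574833e-01,  1.36969942e-01, -4.75177444e-05]), 'ft_force': array([-0.16632253,  0.06142868, -0.05656192]), 'ft_torque': array([-0.03530228, -0.0070372 , -0.03881343]), 'finger_force': 0.0, 'gripper_width': 0.08488758368393391}
```

View pics/top0.png

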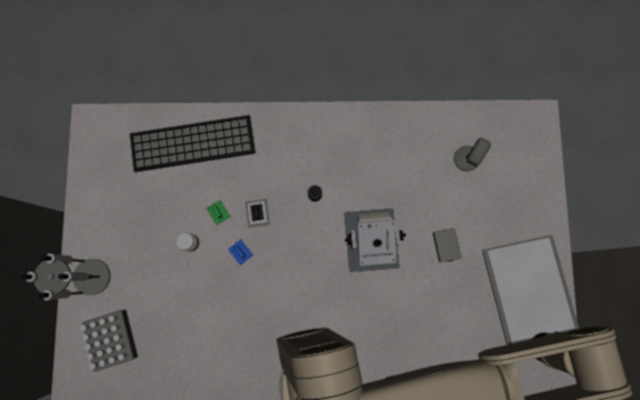

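View pics/side0.png

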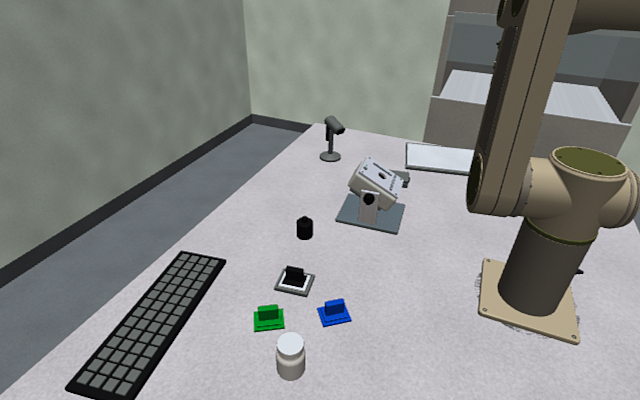

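The top view shows the tile in its dock at about (257,212), the meter at (376,240), the jar at (187,241), the trap at (315,193) and the case at (447,245). The blue and green tiles are decoys. I'll zoom in on the dock and the meter.

```bash
python3 - <<'E'
from h import *
t=cv2.imread('pics/top0.png');s=cv2.imread('pics/side0.png')
def c(i,x,y,w,h,k): return cv2.resize(i[y:y+h,x:x+w],None,fx=k,fy=k,interpolation=cv2.INTER_CUBIC)
a=np.hstack([c(t,340,200,70,75,4),c(t,235,190,50,75,4)])
b=np.hstack([c(s,330,150,80,85,3),c(s,268,255,70,85,3)])
W=max(a.shape[1],b.shape[1]);f=lambda i:cv2.copyMakeBorder(i,0,0,0,W-i.shape[1],0)
o=np.vstack([f(a),f(b)]);cv2.imwrite('pics/crop1.png',o);print(o.shape)
st=snap('top');ss=snap('side')
g=st['color']
# tile white
hsv=cv2.cvtColor(g,cv2.COLOR_BGR2HSV)
for nm,m,z,roi in(('white',(hsv[...,2]>185)&(hsv[...,1]<50),.012,(235,190,50,50)),('black',hsv[...,2]<60,.053,(235,190,50,50)),('trap',hsv[...,2]<60,.06,(300,180,30,30)),('case',(hsv[...,2]<125),.033,(425,220,45,50)),('head',(hsv[...,2]>150)&(hsv[...,1]<40),.16,(350,205,60,65)),('jar',(hsv[...,2]>190),.085,(170,225,35,35))):
    k=np.zeros(m.shape,np.uint8);x,y,w,h=roi;k[y:y+h,x:x+w]=m[y:y+h,x:x+w]*255
    cs=cv2.findContours(k,0,1)[0]
    if not cs: print(nm,'none');continue
    cc=max(cs,key=cv2.contourArea)
    P=np.array([onz(st,p[0],z)[:2] for p in cc],np.float32)
    print(nm,len(cs),cv2.boundingRect(cc),cv2.minAreaRect(P))
E
```

```text
(555, 480, 3)
white none
black 1 (251, 204, 12, 17) ((0.5517722964286804, 0.19158045947551727), (0.050008948892354965, 0.03511660546064377), 8.458502769470215)
trap 1 (308, 186, 14, 15) ((0.612170934677124, 0.0015104133635759354), (0.04261977598071098, 0.04649720340967178), 89.46949005126953)
case 4 (425, 220, 45, 50) ((0.442253977060318, -0.4312649965286255), (0.14490202069282532, 0.16515466570854187), 87.50879669189453)
head none
jar none
```

View pics/crop1.png

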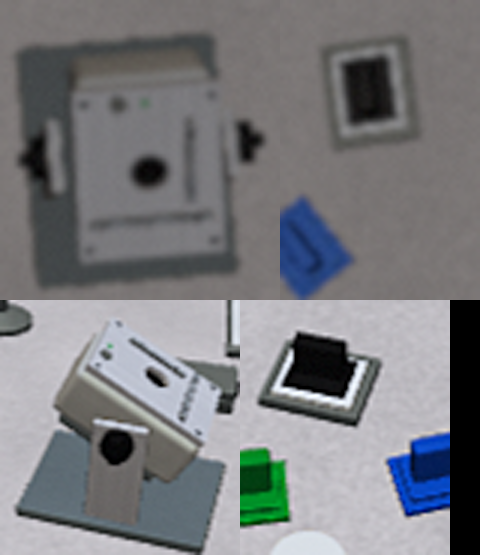

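The crops show the meter's port at about (377,243) in the top view and (382,176) in the side view. The lower rail is nearer the robot, the side rail is on the right, and the tile's long side lies roughly fore-aft. Next I'll take subpixel measurements.

```bash
cat > m.py <<'E'
from h import *
st=snap('top');ss=snap('side')
def blobs(s,roi,thr,lo,hi,inv=False):
    x,y,w,h=roi;K=4
    g=cv2.cvtColor(s['color'],cv2.COLOR_BGR2GRAY)[y:y+h,x:x+w]
    g=cv2.resize(g,None,fx=K,fy=K,interpolation=cv2.INTER_CUBIC)
    m=((g<thr) if not inv else (g>thr)).astype(np.uint8)
    out=[]
    for c in cv2.findContours(m,0,1)[0]:
        a=cv2.contourArea(c)/K/K
        if lo<a<hi:
            M=cv2.moments(c);out.append((a,np.array([M['m10']/M['m00'],M['m01']/M['m00']])/K-.375+[x,y],c[:,0]/K-.375+[x,y]))
    return sorted(out,key=lambda o:-o[0])
def rect(c): return cv2.minAreaRect(c.astype(np.float32))
E
python3 - <<'E'
from m import *
for s,roi,t in((st,(355,210,50,60),95),(ss,(345,155,60,50),100)):
    g=cv2.cvtColor(s['color'],6)[roi[1]:roi[1]+roi[3],roi[0]:roi[0]+roi[2]];print('pct',np.percentile(g,[1,10,30,50,70,90,99]))
    for a,c,k in blobs(s,roi,t,3,150): print(round(a,1),c.round(1),rect(k))
print('white')
for z,thr,inv in((.012,140,True),(.017,75,False)):
  for a,c,k in blobs(st,(240,195,35,35),thr,60,1200,inv):
    P=np.array([onz(st,p,z)[:2] for p in k],np.float32);print(z,round(a),c.round(1),cv2.minAreaRect(P))
print('plate')
for a,c,k in blobs(st,(345,205,60,65),140,200,5000,True): print(round(a),c.round(1),cv2.boxPoints(rect(k)).round(1).tolist(),rect(k)[2])
g=cv2.cvtColor(st['color'],6);print(g[243,350:408].tolist());print(g[212,240:275].tolist())
E
```

```text
pct [ 18.98  70.    92.   114.   120.   123.   125.  ]
67.8 [376.9 242.6] ((376.875, 242.5), (8.75, 10.0), 90.0)
54.6 [401.2 234.9] ((401.25, 235.0), (11.25, 6.25), 90.0)
28.1 [386.9 239.4] ((387.0, 239.5), (19.25, 2.25), 90.0)
14.3 [386.8 253.7] ((386.375, 253.75), (2.25, 10.0), 90.0)
10.6 [369.  225.7] ((369.0, 225.75), (3.889087200164795, 3.535533905029297), 45.0)
10.5 [374.4 254.7] ((374.25, 254.75), (1.75, 8.75), 90.0)
6.9 [365.2 255.6] ((365.3824462890625, 255.67750549316406), (1.944543719291687, 5.091169357299805), 81.8698959350586)
pct [  3.    95.   109.   182.   191.   196.   204.01]
121.6 [368.4 198.4] ((368.375, 198.5), (11.75, 13.0), 90.0)
115.5 [357.7 189.7] ((361.5910949707031, 191.94680786132812), (30.461902618408203, 13.442191123962402), 18.0197696685791)
55.3 [382.3 200.9] ((381.5418395996094, 200.39483642578125), (15.751215934753418, 11.315990447998047), 35.39479446411133)
28.0 [377.8 185.1] ((377.6199645996094, 185.00743103027344), (45.489376068115234, 1.1289234161376953), 34.26110076904297)
19.5 [381.3 175.6] ((381.5000305175781, 175.62501525878906), (7.954951286
[... 469 characters left out ...]
485719203948975), 84.80557250976562)
3.9 [364.9 168. ] ((364.9375, 167.93748474121094), (3.0052037239074707, 1.7677668333053589), 45.0)
white
0.017 174 [256.6 212.1] ((0.556364119052887, 0.19541339576244354), (0.054218363016843796, 0.03912843391299248), 7.701507091522217)
plate
[3, 30, 70, 109, 121, 108, 84, 70, 78, 108, 123, 123, 124, 121, 122, 121, 124, 123, 124, 120, 122, 114, 87, 49, 19, 9, 8, 5, 7, 9, 28, 63, 99, 119, 123, 117, 98, 90, 101, 114, 122, 124, 122, 123, 118, 100, 81, 98, 115, 121, 122, 120, 117, 117, 118, 119, 121, 120]
[120, 120, 118, 119, 118, 112, 97, 92, 107, 121, 103, 64, 31, 21, 24, 24, 29, 25, 14, 18, 24, 29, 51, 93, 119, 115, 98, 92, 98, 108, 115, 115, 114, 115, 116]
```

```bash
python3 - <<'E'
from m import *
pt=blobs(st,(365,230,25,25),70,20,150)[0]; 
ps=blobs(ss,(374,168,16,16),110,8,80); print([(round(a,1),c.round(1)) for a,c,k in ps]); ps=min(ps,key=lambda o:np.hypot(*(o[1]-[382,175.7])))
P=tri(st,pt[1],ss,ps[1]);print('port',P,'resid px',proj(st,P)-pt[1],proj(ss,P)-ps[1])
ct=(P[2]-.115)/.045;th=np.arccos(min(ct,1));print('tilt from h',np.degrees(th))
# side rail and lower rail direction
lr=[b[1] for b in blobs(st,(358,248,36,12),95,3,80)];print(np.round(lr,1))
W=np.array([onz(st,p,.142) for p in lr]);f=cv2.fitLine(W[:,:2].astype(np.float32),2,0,.01,.01).ravel();print('lower dir deg from y',np.degrees(np.arctan2(-f[0],f[1])),f[2:])
k=[blobs(st,r,60,15,200)[0][1] for r in((340,230,14,20),(395,225,14,20))];K=[onz(st,p,.115) for p in k];d=K[0]-K[1];print('knobs',np.array(K).round(3),np.degrees(np.arctan2(-d[0],d[1])),'axle',sum(K)/2)
# backplate in side view
b=blobs(ss,(275,262,40,32),60,20,900)[0];print('side black',b[1],rect(b[2]))
for n,s,r in(('trap',st,(300,180,30,30)),('jar',ss,(270,330,40,50))): print(n,[(round(a),onz(st,c,.06 )) for a,c,_ in blobs(s,r,60,30,400)])
o=status.get_obs()
for nm,p in(('dock',[.556,.195]),('port',P[:2])): print(nm,np.hypot(*p[:2]))
E
```

```text
[(21.4, array([381.4, 175.5])), (12.1, array([384.6, 170.8]))]
port [ 0.44312324 -0.18611854  0.15477803] resid px [-0.0673171  -0.33583745] [0.33557845 0.05627012]
tilt from h 27.876650778364137
[[358.3 253.9]
 [387.  253.7]
 [374.6 254.7]
 [365.1 255.6]]
lower dir deg from y -179.16934 [ 0.4067588  -0.16967797]
knobs [[ 0.452 -0.105  0.115]
 [ 0.468 -0.269  0.115]] 5.451706182788314 axle [ 0.45996055 -0.18675627  0.115     ]
side black [294.23626457 276.54633822] ((294.55242919921875, 276.3136901855469), (22.674028396606445, 18.45081329345703), 11.88865852355957)
trap [(170, array([0.61169903, 0.00155691, 0.06      ]))]
jar []
dock 0.5892036999204945
port 0.48062284625315194
```

drive_tool(rows=[[100,0,0,0,1],[100,0,0,0,0.3],[100,0.68,-0.97,-0.3,0],[100,0.68,-0.97,-0.3,0],[100,0.68,-0.97,0,0],[100,0.68,-0.97,0,0],[100,0.68,-0.97,0,0],[100,0.68,-0.97,0,0],[100,0.68,-0.97,0,0],[100,0.68,-0.97,0,0],[100,0.68,-0.97,0,0],[100,0.68,-0.97,0,0],[100,0.68,-0.97,0,0],[100,0.68,-0.97,0,0],[100,0.68,-0.97,0,0],[100,0.68,-0.97,0,0],[100,0.68,-0.97,0,0],[100,0.68,-0.97,0,0],[100,0,0,0,0],[100,0,0,0,0]])

```text
t: 2.4
eef_pos: [0.4218, -0.0707, 0.2493]
orientation: [0.0, 0.998, 0.07, -0.0]
ft_force: [-0.1, -0.2, -1.3]
gripper_width: 0.0852
finger_force: 0.0
```

```bash
cat >> h.py <<'E'
from scipy.spatial.transform import Rotation as Ro
def to(p,yaw):
    o=status.get_obs();R=Ro.from_quat(o['orientation'],scalar_first=True).as_matrix()
    a=np.degrees(np.arctan2(R[1,0],R[0,0]));d=R.T@(np.array(p)-o['eef_pos'])/.03
    print('t',o['t'],'pos',o['eef_pos'].round(4),'yaw',a.round(2),'zax',R[:,2].round(3),'need',d.round(2),'turn',round((a-yaw)/6,2),'F',o['ft_force'].round(1),'w',round(o['gripper_width'],4),'ff',round(o['finger_force'],1))
E
python3 -c "
from h import *
to([.556,.195,.1],7.9)"
```

```text
t 2.4 pos [ 0.4218 -0.0707  0.2493] yaw 8.08 zax [-0. -0. -1.] need [ 5.67 -8.14  4.97] turn 0.03 F [-0.1 -0.2 -1.3] w 0.0852 ff 0.0
```

drive_tool(rows=[[100,0.63,-0.9,0,0],[100,0.63,-0.9,0,0],[100,0.63,-0.9,0,0],[100,0.63,-0.9,0,0],[100,0.63,-0.9,0,0],[100,0.63,-0.9,0,0],[100,0.63,-0.9,0,0],[100,0.63,-0.92,0,0],[100,0.63,-0.92,0,0],[100,0,0,1,0],[100,0,0,1,0],[100,0,0,1,0],[100,0,0,1,0],[100,0,0,1,0],[100,0,0,0,0]])

```text
t: 3.9
eef_pos: [0.5532, 0.1916, 0.0941]
orientation: [0.001, 0.998, 0.068, -0.004]
ft_force: [-2.4, -0.3, -0.0]
gripper_width: 0.0854
finger_force: 0.0
```

```bash
python3 - <<'E'
from h import *
to([.556,.195,.022],7.9)
s=snap('side');a=cv2.resize(s['color'][170:330,240:360],None,fx=4,fy=4,interpolation=2)[:600]
t=snap('top');b=cv2.resize(t['color'][180:250,225:290],None,fx=4,fy=4,interpolation=2)
o=np.zeros((600,480+260,3),np.uint8);o[:,:480]=a;o[:280,480:]=b;cv2.imwrite('pics/c2.png',o)
E
```

```text
t 3.9 pos [0.5532 0.1916 0.0941] yaw 7.85 zax [-0.009 -0.003 -1.   ] need [ 0.13 -0.1   2.4 ] turn -0.01 F [-2.4 -0.3 -0. ] w 0.0854 ff 0.0
```

View pics/c2.png

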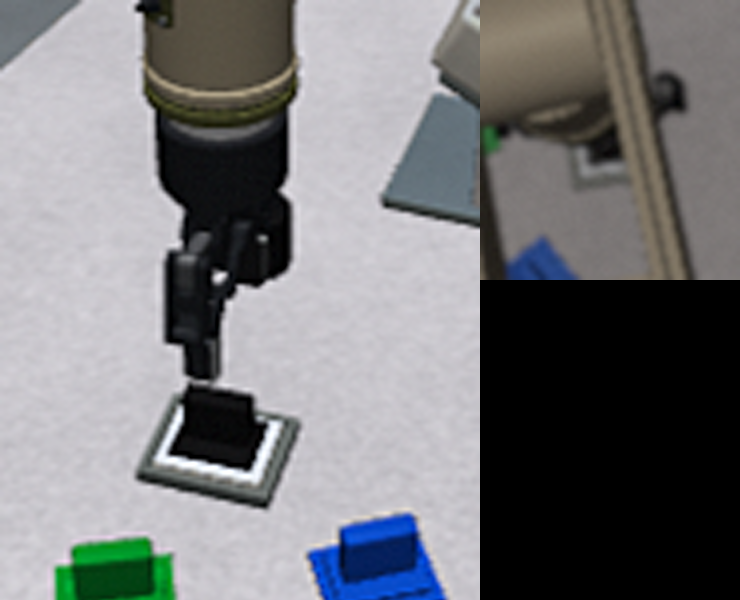

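The fingers are over the bar and lined up along its length. I'll descend and grip.

drive_tool(rows=[[100,0,0,0,0],[100,0.1,-0.1,0.6,0],[100,0,0,0.6,0],[100,0,0,0.6,0],[100,0,0,0.4,0],[100,0,0,0.2,0],[100,0,0,0,0],[100,0,0,0,0],[0,0,0,0,0],[0,0,0,0,0],[0,0,0,0,0],[0,0,0,0,0],[0,0,0,0,0],[0,0,0,0,0],[0,0,0,0,0],[0,0,0,0,0]], force=25)

```text
t: 5.6
eef_pos: [0.5592, 0.1975, 0.0275]
orientation: [-0.0, 0.998, 0.069, 0.0]
ft_force: [0.2, 0.4, 2.6]
gripper_width: 0.0153
finger_force: 26.2
```

```bash
python3 -c "
from h import *
to([.556,.195,.022],7.9)"
```

```text
t 5.6 pos [0.5592 0.1975 0.0275] yaw 7.94 zax [ 0.  0. -1.] need [-0.12  0.07  0.18] turn 0.01 F [0.2 0.4 2.6] w 0.0153 ff 26.2
```

drive_tool(rows=[[0,0,0,-0.2,0],[0,0,0,-0.5,0],[0,0,0,-0.8,0],[0,0,0,-1,0],[0,0,0,-1,0],[0,0,0,-1,0],[0,0,0,-1,0],[0,0,0,-1,0],[0,0,0,-0.6,0.46],[0,0,0,-0.3,0],[0,-0.2,0.5,0,0],[0,-0.3,0.9,0,0],[0,-0.4,1,0,0],[0,-0.4,1,0,0],[0,-0.4,1,0,0],[0,-0.4,1,0,0],[0,-0.4,1,0,0],[0,-0.4,1,0,0],[0,-0.2,0.5,0,0],[0,0,0,0,0]])

```text
t: 7.6
eef_pos: [0.4861, -0.0492, 0.248]
orientation: [0.0, 0.999, 0.044, -0.001]
ft_force: [-0.1, 0.3, -2.8]
gripper_width: 0.0154
finger_force: 25.6
```

```bash
python3 - <<'E'
from m import *
to([.452,-.179,.225],5.2)
s=ss;a=cv2.resize(s['color'][100:240,240:430],None,fx=4,fy=4,interpolation=2)
cv2.imwrite('pics/c3.png',a);print(a.shape)
E
```

```text
t 7.7 pos [ 0.487  -0.0472  0.2483] yaw 5.14 zax [-0.001  0.001 -1.   ] need [-1.55  4.27  0.78] turn -0.01 F [ 1.1  0.4 -2.2] w 0.0157 ff 25.6
(560, 760, 3)
```

View pics/c3.png

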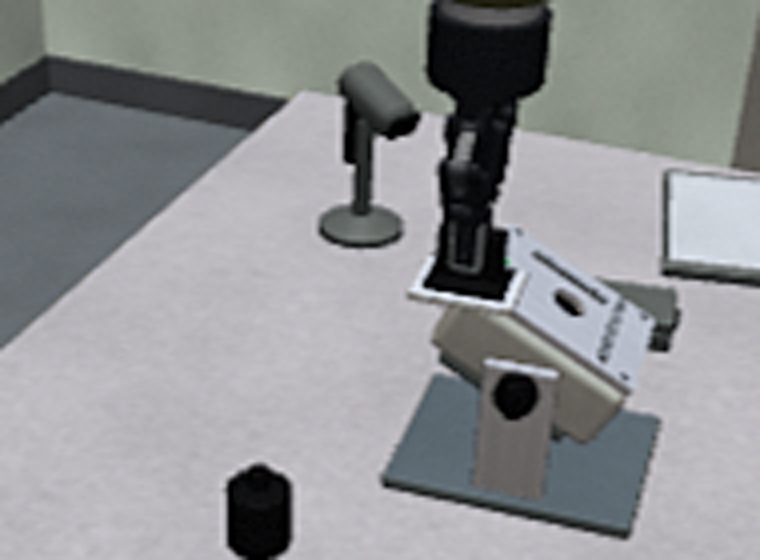

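The tile is held level in front of the meter. Its near-edge corners are at about (410,293) and (514,305) in the crop. From these I'll work out the tile's offset along the bar.

```bash
python3 - <<'E'
from h import *
o=status.get_obs();s=snap('side');g=cv2.cvtColor(s['color'],6)
R=Ro.from_quat(o['orientation'],scalar_first=True).as_matrix()
for p in((410,293),(514,305),(522,275),(430,258)):
    q=onz(s,[240+p[0]/4-.4,100+p[1]/4-.4],o['eef_pos'][2]-.0215+(.006 if p[1]<290 else 0));print(p,(R.T@(q-o['eef_pos'])).round(4))
E
```

```text
(410, 293) [ 0.0338 -0.017   0.0215]
(514, 305) [-0.036  -0.0088  0.0216]
(522, 275) [-0.0344  0.0234  0.0155]
(430, 258) [0.031  0.0255 0.0154]
```

drive_tool(rows=[[0,-0.2,0.6,0,0],[0,-0.3,0.8,0,0],[0,-0.3,0.8,0,0],[0,-0.3,0.8,0,0],[0,-0.3,0.8,0,0],[0,-0.2,0.5,0.2,0],[0,0,0,0.4,0],[0,0,0,0.4,0],[0,0,0,0.2,0],[0,0,0,0,0],[0,0,0,0,0],[0,0,0,0,0]])

```text
t: 8.95
eef_pos: [0.4521, -0.1795, 0.2139]
orientation: [0.0, 0.999, 0.046, 0.0]
ft_force: [-1.0, 1.1, -1.9]
gripper_width: 0.0155
finger_force: 25.6
```

```bash
python3 - <<'E'
from h import *
to([.451,-.179,.198],5.2)
E
```

```text
t 8.95 pos [ 0.4521 -0.1795  0.2139] yaw 5.23 zax [ 0.001 -0.    -1.   ] need [-0.04 -0.02  0.53] turn 0.0 F [-1.   1.1 -1.9] w 0.0155 ff 25.6
```

drive_tool(rows=[[0,0,0,0.1,0],[0,0,0,0.1,0],[0,0,0,0.1,0],[0,0,0,0,0],[0,0,0,0,0]], force=20)

```text
t: 9.45
eef_pos: [0.4516, -0.1797, 0.2042]
orientation: [-0.0, 0.999, 0.045, -0.0]
ft_force: [-0.7, -0.3, -1.2]
gripper_width: 0.0157
finger_force: 25.6
```

drive_tool(rows=[[0,0,0,0.07,0],[0,0,0,0.07,0],[0,0,0,0,0],[0,0,0,0,0]])

```text
t: 9.85
eef_pos: [0.4516, -0.1797, 0.2]
orientation: [-0.0, 0.999, 0.045, -0.0]
ft_force: [0.4, -0.0, -2.6]
gripper_width: 0.0155
finger_force: 25.6
```

drive_tool(rows=[[0,0,0,0.07,0],[0,0,0,0,0],[0,0,0,0,0]])

```text
t: 10.15
eef_pos: [0.4519, -0.1799, 0.1985]
orientation: [0.0, 0.999, 0.045, 0.0]
ft_force: [-1.2, -0.2, 1.3]
gripper_width: 0.0156
finger_force: 26.1
```

drive_tool(rows=[[0,-0.1,0,0.07,0],[0,-0.1,0,0.1,0],[0,0,0,0,0]])

```text
t: 10.45
eef_pos: [0.4456, -0.1806, 0.1932]
orientation: [0.0, 0.999, 0.045, 0.0]
ft_force: [-1.8, -0.5, 5.1]
gripper_width: 0.0158
finger_force: 26.7
```

drive_tool(rows=[[0,-0.1,0,0.1,0],[0,-0.1,0,0.1,0],[0,0,0,0,0]])

```text
t: 10.75
eef_pos: [0.4397, -0.1813, 0.1874]
orientation: [0.001, 0.999, 0.045, 0.001]
ft_force: [-1.4, -0.4, 6.6]
gripper_width: 0.0154
finger_force: 27.3
```

```bash
python3 - <<'E'
from m import *
to([.451,-.179,.198],5.2)
s=ss;a=cv2.resize(s['color'][140:220,310:430],None,fx=6,fy=6,interpolation=2)
cv2.imwrite('pics/c4.png',a);print(a.shape)
E
```

```text
t 10.85 pos [ 0.4397 -0.1813  0.1875] yaw 5.17 zax [ 0.001 -0.001 -1.   ] need [ 0.38 -0.04 -0.35] turn -0.01 F [-1.1 -0.4  7. ] w 0.0157 ff 27.3
(480, 720, 3)
```

View pics/c4.png

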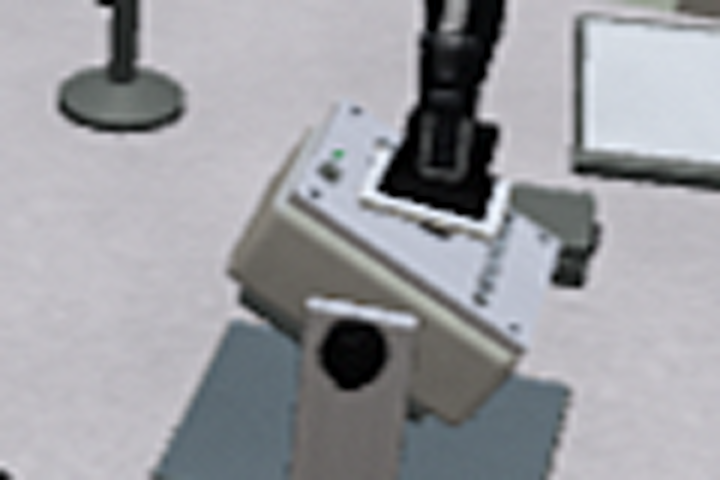

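The tile is pivoting in the grip: its near edge is partly tilted and the far edge touches the plate. I'll continue.

drive_tool(rows=[[0,-0.1,0,0.08,0],[0,-0.1,0,0.08,0],[0,0,0,0,0]])

```text
t: 11.15
eef_pos: [0.4338, -0.1818, 0.1826]
orientation: [0.001, 0.999, 0.045, 0.001]
ft_force: [-0.8, 0.3, 5.4]
gripper_width: 0.016
finger_force: 27.6
```

drive_tool(rows=[[0,-0.1,0,0.08,0],[0,0,0,0,0]])

```text
t: 11.35
eef_pos: [0.431, -0.1822, 0.1804]
orientation: [0.001, 0.999, 0.045, 0.001]
ft_force: [-0.2, -0.0, 5.8]
gripper_width: 0.0156
finger_force: 27.8
```

```bash
python3 - <<'E'
from m import *
to([.451,-.179,.198],5.2)
s=ss;a=cv2.resize(s['color'][140:220,310:430],None,fx=6,fy=6,interpolation=2)
cv2.imwrite('pics/c5.png',a);print(a.shape)
E
```

```text
t 11.45 pos [ 0.4309 -0.1822  0.1804] yaw 5.17 zax [ 0.001 -0.001 -1.   ] need [ 0.68 -0.04 -0.58] turn -0.01 F [-1.  -0.8  6.5] w 0.0153 ff 27.8
(480, 720, 3)
```

View pics/c5.png

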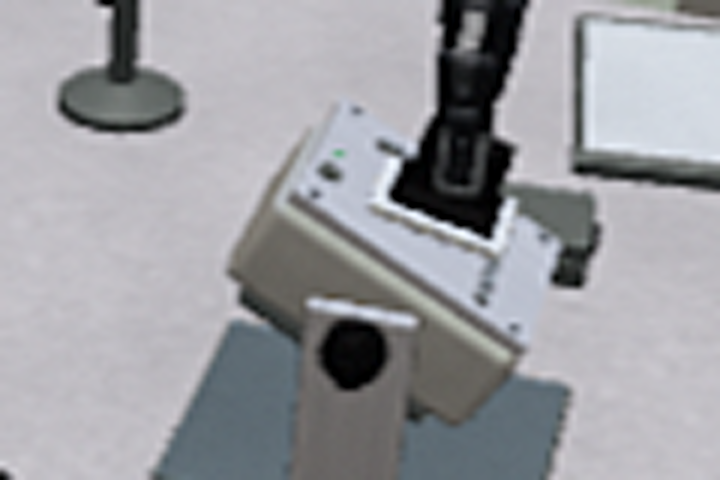

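The tile is a bit over halfway to the plate's angle and has slid downslope to about where it should end. I'll lift it a little, shift it up the slope and press again.

drive_tool(rows=[[0,0,0,-0.2,0],[0,0,0,-0.1,0],[0,0.2,0,0,0],[0,0.2,0,0,0],[0,0,0,0,0],[0,0,0,0,0]])

```text
t: 12.05
eef_pos: [0.4432, -0.1804, 0.1888]
orientation: [-0.0, 0.999, 0.045, 0.0]
ft_force: [0.2, 1.0, 2.3]
gripper_width: 0.0153
finger_force: 27.2
```

drive_tool(rows=[[0,0,0,0.08,0],[0,0,0,0.06,0],[0,0,0,0,0]])

```text
t: 12.35
eef_pos: [0.4431, -0.1808, 0.1853]
orientation: [0.0, 0.999, 0.045, 0.001]
ft_force: [-2.7, 1.8, 6.5]
gripper_width: 0.0152
finger_force: 28.1
```

drive_tool(rows=[[0,-0.06,0,0.1,0],[0,-0.06,0,0.1,0],[0,0,0,0,0]])

```text
t: 12.65
eef_pos: [0.4393, -0.1811, 0.179]
orientation: [0.0, 0.999, 0.045, 0.001]
ft_force: [-2.7, 0.6, 5.7]
gripper_width: 0.0157
finger_force: 29.1
```

drive_tool(rows=[[0,-0.07,0,0.1,0],[0,0,0,0,0]])

```text
t: 12.85
eef_pos: [0.4375, -0.1814, 0.1762]
orientation: [0.0, 0.999, 0.045, 0.001]
ft_force: [-0.8, 1.1, 5.9]
gripper_width: 0.0155
finger_force: 29.5
```

drive_tool(rows=[[0,-0.06,0,0.08,0],[0,0,0,0,0]])

```text
t: 13.05
eef_pos: [0.4359, -0.1818, 0.174]
orientation: [0.001, 0.999, 0.045, 0.001]
ft_force: [-0.7, -0.2, 5.7]
gripper_width: 0.0154
finger_force: 29.9
```

```bash
python3 - <<'E'
from m import *
to([.451,-.179,.198],5.2)
s=ss;a=cv2.resize(s['color'][150:210,340:410],None,fx=8,fy=8,interpolation=2)
cv2.imwrite('pics/c6.png',a);print(a.shape)
E
```

```text
t 13.15 pos [ 0.4359 -0.1817  0.1741] yaw 5.18 zax [ 0.002 -0.001 -1.   ] need [ 0.51 -0.04 -0.8 ] turn -0.0 F [-0.6  0.6  5.5] w 0.0157 ff 29.9
(480, 560, 3)
```

View pics/c6.png

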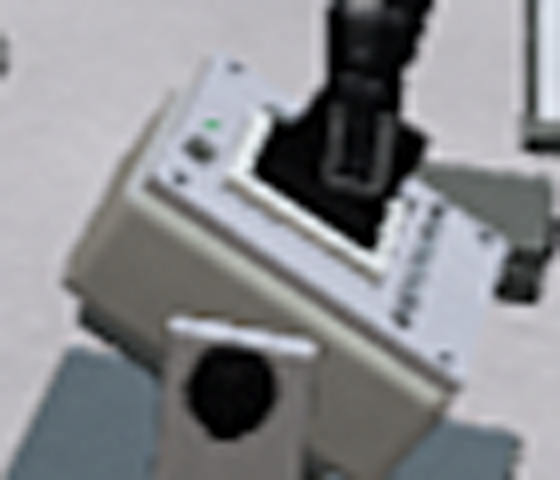

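The tile's edge is now parallel to the plate's edge (both 33.7° in the image), so it is flush. It lies about 8 mm above the lower rail. Next I'll slide it down the slope.

drive_tool(rows=[[0,-0.06,0,0.035,0],[0,-0.06,0,0.03,0],[0,0,0,0,0]])

```text
t: 13.45
eef_pos: [0.4325, -0.1823, 0.1724]
orientation: [0.001, 0.999, 0.045, 0.001]
ft_force: [-0.5, 0.3, 6.7]
gripper_width: 0.0156
finger_force: 29.9
```

drive_tool(rows=[[0,-0.06,0,0.03,0],[0,0,0,0,0]])

```text
t: 13.65
eef_pos: [0.4308, -0.1825, 0.1715]
orientation: [0.001, 0.999, 0.045, 0.001]
ft_force: [-0.5, -0.4, 5.8]
gripper_width: 0.0157
finger_force: 29.9
```

drive_tool(rows=[[0,-0.05,0,0.025,0],[0,0,0,0,0]])

```text
t: 13.85
eef_pos: [0.4293, -0.1826, 0.1707]
orientation: [0.001, 0.999, 0.045, 0.001]
ft_force: [0.5, -1.0, 5.9]
gripper_width: 0.0157
finger_force: 29.9
```

drive_tool(rows=[[0,-0.05,0,0.024,0],[0,0,0,0,0]])

```text
t: 14.05
eef_pos: [0.4278, -0.1828, 0.17]
orientation: [0.001, 0.999, 0.045, 0.001]
ft_force: [0.3, -0.4, 6.1]
gripper_width: 0.0154
finger_force: 29.9
```

drive_tool(rows=[[0,-0.05,0,0.024,0],[0,0,0,0,0]])

```text
t: 14.25
eef_pos: [0.4265, -0.1829, 0.1694]
orientation: [0.001, 0.999, 0.045, 0.002]
ft_force: [0.4, -1.0, 6.7]
gripper_width: 0.0159
finger_force: 29.9
```

drive_tool(rows=[[0,-0.05,0,0.024,0],[0,0,0,0,0]])

```text
t: 14.45
eef_pos: [0.4262, -0.1831, 0.1695]
orientation: [0.001, 0.999, 0.045, 0.003]
ft_force: [4.9, -0.2, 9.0]
gripper_width: 0.0153
finger_force: 30.1
```

The tile has met the lower rail. Next I'll push it toward the side rail (tool +y).

drive_tool(rows=[[0,0,0.05,0,0],[0,0,0.05,0,0],[0,0,0,0,0]])

```text
t: 14.75
eef_pos: [0.4263, -0.1841, 0.1691]
orientation: [-0.001, 0.999, 0.045, 0.003]
ft_force: [4.7, 8.9, 10.2]
gripper_width: 0.0156
finger_force: 30.7
```

drive_tool(rows=[[0,0,0.04,0,0],[0,0,0,0,0]])

```text
t: 14.95
eef_pos: [0.4264, -0.1849, 0.169]
orientation: [-0.001, 0.999, 0.045, 0.003]
ft_force: [3.8, 10.6, 9.9]
gripper_width: 0.016
finger_force: 30.8
```

drive_tool(rows=[[0,0,0.04,0,0],[0,0,0,0,0]])

```text
t: 15.15
eef_pos: [0.4264, -0.186, 0.1689]
orientation: [-0.001, 0.999, 0.045, 0.003]
ft_force: [5.7, 10.8, 10.1]
gripper_width: 0.0156
finger_force: 30.8
```

drive_tool(rows=[[0,0.02,0,-0.03,0],[0,0,0.03,0,0],[0,0,0,0,0]])

```text
t: 15.45
eef_pos: [0.4264, -0.1869, 0.1693]
orientation: [-0.001, 0.999, 0.045, 0.002]
ft_force: [3.1, 10.3, 8.5]
gripper_width: 0.0158
finger_force: 30.3
```

drive_tool(rows=[[0,0,0.03,0,0],[0,0,0,0,0]])

```text
t: 15.65
eef_pos: [0.4265, -0.1878, 0.1693]
orientation: [-0.001, 0.999, 0.045, 0.002]
ft_force: [2.8, 9.7, 7.8]
gripper_width: 0.0154
finger_force: 30.3
```

drive_tool(rows=[[0,0,0.03,0,0],[0,0,0,0,0]])

```text
t: 15.85
eef_pos: [0.4266, -0.1883, 0.1691]
orientation: [-0.002, 0.999, 0.046, 0.002]
ft_force: [2.2, 11.6, 9.2]
gripper_width: 0.0154
finger_force: 30.4
```

drive_tool(rows=[[0,0,0.03,0,0],[0,0,0,0,0]])

```text
t: 16.05
eef_pos: [0.4267, -0.1884, 0.1691]
orientation: [-0.002, 0.999, 0.046, 0.002]
ft_force: [2.5, 15.9, 8.6]
gripper_width: 0.0156
finger_force: 30.5
```

```bash
python3 - <<'E'
from m import *
to([.451,-.179,.198],5.2)
a=cv2.resize(ss['color'][150:210,340:410],None,fx=7,fy=7,interpolation=2)
b=cv2.resize(cv2.convertScaleAbs(st['color'][205:275,345:405],alpha=1.6),None,fx=6,fy=6,interpolation=2)
o=np.zeros((420,850,3),np.uint8);o[:,:490]=a;o[:,490:850]=b;cv2.imwrite('pics/c7.png',cv2.resize(o,(800,395)))
E
```

```text
t 16.15 pos [ 0.4266 -0.1884  0.1691] yaw 5.25 zax [ 0.003  0.005 -1.   ] need [ 0.84 -0.24 -0.96] turn 0.01 F [ 4.1 14.5  8.9] w 0.0154 ff 30.4
```

View pics/c7.png

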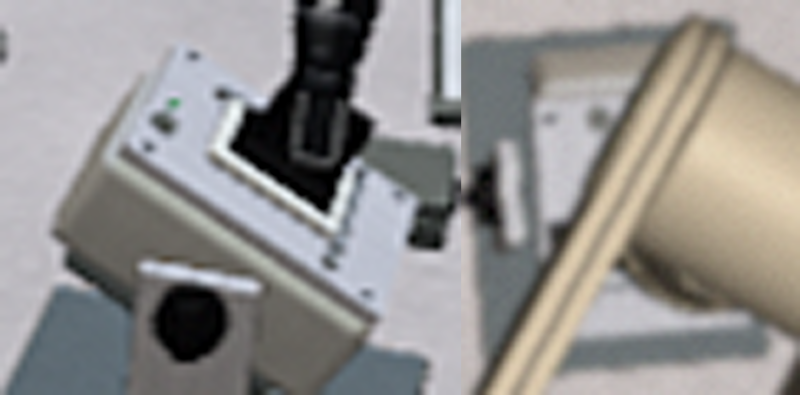

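The tile sits against both rails and looks flush. The side push and the pressure are higher than needed, so I'll ease both.

drive_tool(rows=[[0,0,-0.03,0,0],[0,0,-0.03,0,0],[0,0,0,0,0],[0,0,0,0,0]])

```text
t: 16.55
eef_pos: [0.4265, -0.1883, 0.1694]
orientation: [-0.001, 0.999, 0.045, 0.002]
ft_force: [2.7, 7.5, 7.6]
gripper_width: 0.0156
finger_force: 30.3
```

drive_tool(rows=[[0,-0.012,0,-0.027,0],[0,0,0,0,0],[0,0,0,0,0]])

```text
t: 16.85
eef_pos: [0.4262, -0.1883, 0.17]
orientation: [-0.001, 0.999, 0.045, 0.002]
ft_force: [4.1, 7.6, 5.4]
gripper_width: 0.0152
finger_force: 30.0
```

```bash
python3 - <<'E'
from h import *
F=[]
for i in range(8):
    snap('side');F.append(status.get_obs()['ft_force'])
print(np.mean(F,0),np.std(F,0)); to([.451,-.179,.198],5.2)
E
```

```text
[3.59302543 7.31080011 6.36854307] [0.57457411 0.41285706 0.51065896]
t 17.25 pos [ 0.4262 -0.1883  0.17  ] yaw 5.2 zax [ 0.003  0.002 -1.   ] need [ 0.86 -0.23 -0.93] turn 0.0 F [3.6 7.3 5.5] w 0.0153 ff 30.0
```

Forces are steady. I'll briefly open the fingers so the tile settles flush on its own without any stored torque, then grip again and press lightly.

drive_tool(rows=[[32,0,0,0,0],[32,0,0,0,0],[32,0,0,0,0],[32,0,0,0,0]], force=20)

```text
t: 17.65
eef_pos: [0.4245, -0.1895, 0.1687]
orientation: [-0.0, 0.999, 0.045, -0.0]
ft_force: [-0.0, 0.2, -0.7]
gripper_width: 0.0273
finger_force: 0.0
```

```bash
python3 - <<'E'
from m import *
to([.4262,-.1883,.17],5.2)
a=cv2.resize(ss['color'][150:210,340:410],None,fx=8,fy=8,interpolation=2)
cv2.imwrite('pics/c8.png',a)
E
```

```text
t 17.75 pos [ 0.4246 -0.1895  0.1688] yaw 5.17 zax [-0.  0. -1.] need [ 0.06 -0.03 -0.04] turn -0.0 F [-0.3  0.9 -0.4] w 0.0275 ff 0.0
```

View pics/c8.png

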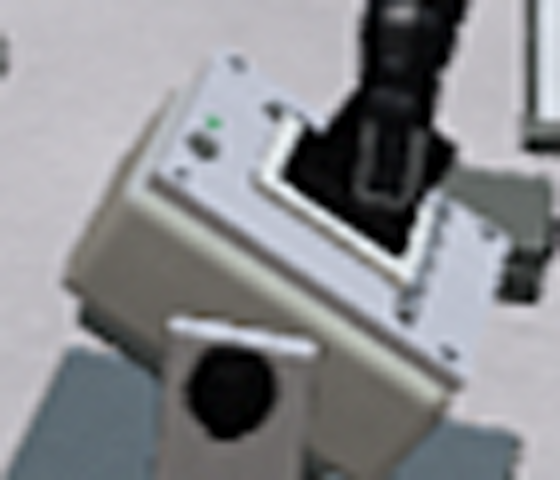

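The tile rests flush against both rails with the fingers open. I'll re-centre and grip again.

drive_tool(rows=[[32,0.03,-0.03,0,0],[32,0,0,0,0],[0,0,0,0,0],[0,0,0,0,0],[0,0,0,0,0],[0,0,0,0,0],[0,0,0,0,0]], force=25)

```text
t: 18.45
eef_pos: [0.4257, -0.1881, 0.1691]
orientation: [-0.0, 0.999, 0.045, 0.0]
ft_force: [0.4, 4.4, 2.0]
gripper_width: 0.0156
finger_force: 27.7
```

drive_tool(rows=[[0,-0.01,0,0.04,0],[0,0,0,0,0],[0,0,0,0,0]])

```text
t: 18.75
eef_pos: [0.426, -0.1882, 0.1684]
orientation: [-0.0, 0.999, 0.045, 0.001]
ft_force: [1.1, 5.2, 5.2]
gripper_width: 0.0156
finger_force: 28.2
```

drive_tool(rows=[[0,0,0,-0.02,0],[0,0,0,0,0],[0,0,0,0,0],[0,0,0,0,0],[0,0,0,0,0]])

```text
t: 19.25
eef_pos: [0.4258, -0.1882, 0.1688]
orientation: [-0.0, 0.999, 0.045, 0.001]
ft_force: [2.0, 6.1, 4.1]
gripper_width: 0.0158
finger_force: 27.9
```

```bash
python3 - <<'E'
from m import *
F=[]
for i in range(6):
    st=snap('side');F.append(status.get_obs()['ft_force'])
print(np.mean(F,0)); to([.4262,-.1883,.17],5.2)
a=cv2.resize(st['color'][150:210,340:410],None,fx=8,fy=8,interpolation=2)
cv2.imwrite('pics/c9.png',a)
E
```

```text
[1.3250504  5.11154819 3.88170653]
t 19.65 pos [ 0.4257 -0.1882  0.1688] yaw 5.19 zax [ 0.001  0.    -1.   ] need [ 0.01  0.01 -0.04] turn -0.0 F [0.7 5.2 4.4] w 0.0153 ff 27.9
```

View pics/c9.png

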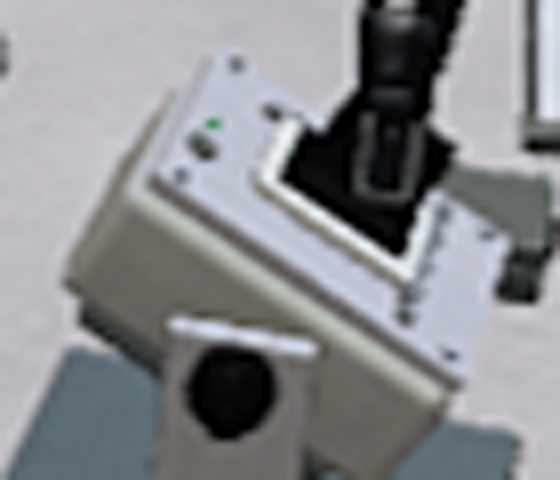

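The tile is flush, against both rails and held, pressing with about 4–5 N. I'll hand the job in.

```bash
python3 -c "
from h import *
print(manip.close_job())"
```

```text
the job is handed in; nothing more can be done
None
```

I handed the job in at about 19.7 s with the tile white face down on the meter, looking flush in the last picture and against both rails, still gripped at about 28 N and pressing with roughly 4–5 N; no verdict came back.

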